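# Nip up the bearing lock ring with the two-pin spanner

### The job

The lock ring on the bearing unit has worked loose: put both prongs of the two-pin spanner fully into the ring's two holes, so that its head sits flat on the ring, and only then turn the ring clockwise (seen from above) with the spanner until it comes up firm against its shoulder, without forcing it. Then lay the spanner, don't drop it, flat on the desk clear of the unit, and leave the wrench, screwdriver, breadboard and bottle as they are.

Things in the scene. Friction and masses are not known exactly. Their poses are not given: they have to be found in the camera images.
- unit: Bearing unit bolted to the desk: aluminium base plate 180 x 130 x 10 mm, a round housing 96 mm across with its top 49 mm above the desk, and a square motor 42 x 42 mm, 44 mm high, beside it. Origin on the desk under the housing's (and ring's) axis; z up; x runs along the plate to the motor (plate from x = -65 to 115 mm, motor from 67 to 109). Cannot move.
- ring_top (a point): Centre of the top face of the steel lock ring, 62 mm above the desk; axes as the unit's: they do NOT turn with the ring. Ring 64 mm across, 13 mm proud of the housing; middle filled flush by the dark 30 mm shaft end. In its face two opposite holes, 7 mm wide, 10 mm deep, 22 mm from the centre; see or feel for them: at first their line stands -0.1 to 0.7 rad from x, anticlockwise positive.
- ring (a joint): Turn of the lock ring in rad, growing clockwise seen from above; its zero stands at no fixed angle to the unit. It starts between 0 and 0.3, drags at about 0.3 N m, stays where it is left, and comes up solid against its shoulder 0.6 to 0.9 rad on from its start. It can go back as far as 0. About 1 N m on it there is firm; much over 2 N m is forcing it.
- spanner: Two-pin spanner lying prongs down: steel prongs 6 mm thick, 9 mm long, chamfered, at y = +22 and -22 mm under a flat forked head 6 mm thick, 59 mm wide. Origin midway between the prong tips (desk level when lying); z up. Black grip along -x, from x = -56 to -152 mm, 20 mm wide, z = 0 to 20 mm. Fully engaged, the head (underside z = 9 mm) rests on the ring. About 0.18 kg, balanced near x = -85 mm.
- prong_left (a point): Tip of the spanner's prong at y = +22 mm (frame as the spanner's).
- prong_right (a point): Tip of the spanner's prong at y = -22 mm (frame as the spanner's).
- wrench: Ordinary steel wrench 160 mm long lying flat along its x axis; a bystander. Origin on the desk under its middle.
- screwdriver: Screwdriver 170 mm long lying along its x axis; a bystander.
- breadboard: White breadboard 55 x 83 mm, 15 mm high with its parts; a bystander.
- bottle: Clear bottle 62 mm across and 210 mm high, standing; a bystander. Origin under its middle.
Not all that is in view belongs to the job. Of the things like the spanner, leave any that is blue; of the rest the smaller one is meant. Several things look just like the unit: the one meant starts nearest to the robot's base.

How it is judged:
On the way, in this order (a step that is already met when the one before it is completed fails the run):
1. both prongs are fully in the ring's holes, tips at least 6 mm below its face, the ring not yet turned (below 0.4 rad) (horizontal distance between spanner and ring_top below 0.004 m and z of each of prong_left, prong_right in the frame of ring_top below -0.006 m and value of joint ring below 0.4 rad), for 0.2 s.
2. with both prongs in, the ring is turned up firm against its shoulder (at least 0.885 rad), the prongs bearing on it with at least 30 N (horizontal distance between spanner and ring_top below 0.004 m and z of each of prong_left, prong_right in the frame of ring_top below -0.006 m and value of joint ring above 0.885 rad and contact force between spanner and ring above 30 N), for 0.1 s.
At the end, for the whole second after the job is handed in: The ring is up against its shoulder (joint above 0.875 rad) and the spanner lies still and flat on the desk, prongs down (origin less than 5 mm above the desk, tilt under 0.1 rad), not touching the unit, its prongs' midpoint more than 70 mm from the ring's axis (value of joint ring above 0.875 rad and height (world z) of spanner below 0.005 m and angle between spanner's own z axis and vertical below 0.1 rad and horizontal distance between spanner and ring_top above 0.07 m and linear speed of spanner below 0.02 m/s and contact force between spanner and unit below 0.2 N).
It fails at once if the ring is turned on (past 0.4 rad, faster than 0.1 rad/s) while not both prongs are at least 6 mm deep in its holes (value of joint ring above 0.4 rad and velocity of joint ring above 0.1 rad/s and not (horizontal distance between spanner and ring_top below 0.004 m and z of each of prong_left, prong_right in the frame of ring_top below -0.006 m)).
It fails at once if the spanner bears on the ring with more than 150 N: jammed or forced (contact force between spanner and ring above 150 N).
It fails at once if fingers or arm push on the ring instead of the spanner (contact force between any of the fingers, the arm and ring above 2 N).
It fails at once if the spanner is dropped: let go more than 15 mm above the desk while its prongs are not in the ring (contact force between the fingers and spanner below 0.01 N and height (world z) of spanner above 0.015 m and not (horizontal distance between spanner and ring_top below 0.004 m and z of each of prong_left, prong_right in the frame of ring_top below -0.006 m)).
It fails at once if the wrench, screwdriver, breadboard or bottle is shifted by more than 20 mm (distance of any of wrench, screwdriver, breadboard, bottle from where it was at the start of the episode above 0.02 m).
It also fails if it takes over 72 s, if anything falls off the work surface, if the arm or the gripper's body presses on something with over 40 N, if the wrist force passes 120 N, or if a joint passes its speed limit or range.

### The arm

A 6-joint arm with a two-finger parallel gripper is mounted at the origin on the work surface. World frame = base frame: x ahead of the robot, y to its left, z up, the work surface at z = 0. Lengths are in m, angles in rad, forces in N, time in s.
With the tool pointing down it reaches from about 0.375 to 0.925 m from the base axis. Payload 5.7 kg.
Tool frame: the origin (TCP) lies at the very end of the fingers, on their centre line; the grasp point (between the pads) lies 19 mm behind it; z points along the fingers, y is the direction in which the jaws open and shut (so a half turn about z gives the same grasp; the last joint's range is limited). The gripper opens to 88 mm and grips with 3 to 60 N. Pads are 20 mm wide; open, the fingers measure 115 mm over their backs; the gripper's body (75 mm by 178 mm) begins 61 mm behind the grasp point.
Start: joints at [1.153, 0.359, 1.51, -0, 1.272, -0.115], TCP at [0.179, 0.573, 0.223] pointing down, gripper open.
Joint ranges: [-2.97, 2.97], [-1.01, 2.36], [0.21, 2.38], [-0.96, 4.11], [0.2, 2.71], [-2.98, 2.98]. Speed limits (rad/s): [2.39, 2.39, 3.14, 3.14, 3.14, 3.14].

### API

Orientations are given as a 3x3 rotation matrix whose columns are the frame's x, y, z axes.
In Python, from station import * gives the robot as it stands. The module is installed in compiled form; this text tells all that it offers.
- The arm moves only by the shell command python3 -m jog 'ROWS' [FORCE]. ROWS is a JSON object of lists of equal length, an entry for each row: "hand": the closure, from -1 (fully open) to 1 (shut); "linear": the shift along the world's x, y, z in m, a list of three; "yaw": the turn about the world's z in rad. A call has exactly 10 rows; each row shifts and turns the commanded pose from where the row before left it; what a row does not reach is not made up. A row lasts 1/10 s, in which the tool goes at most 50 mm and 8.59 degrees, less where a joint would pass 70% of its speed; a pose out of reach is approached as far as the arm can. A call is refused whole if a number of a shift passes 0.05 or a number of a turn 0.15, either way. A call with a gripper value outside its range is refused whole. The fingers move at their own pace and stop on an object; FORCE is the grip in N (left out, the last holds). Time passes only in rows, so rows that do not move let the fingers close, or fill a call up. It gives the time, the measured TCP pose, the force and the opening at its end, in the units of the state.
- read_state(): the state, without advancing time (a new reading comes with each control period).
- grab_frame(name): name is "scene" or "top" or "wrist"; returns the picture (480x640x3 uint8, red, green, blue); there is no depth.
- camera_params(name): a dict with "fov_y" (degrees; the focal length in pixels is half the picture's height over the tangent of half this angle, whatever the lens; pixels are square), "cx", "cy" (the principal point, pixels), "rvec" (rotation vector, rad) and "tvec" (3), from world to camera coordinates, as OpenCV has them. Camera axes: x right, y down, z forward; pixel columns grow to the right and rows downward; lengths in m; the calibration is good to about 2 mm. A picture is of the moment at which its call begins: read the wrist's pose just before it. camera_params takes no time and is no camera call; for the wrist camera it gives the pose at the moment of the call.
- close_job(): hands the job in, once; it reports no verdict.
The state is a dict: "time": time; "q": joint angles; "qd": joint speeds; "joint_efforts": joint torques, N m; "tcp_pos": TCP position; "orientation": TCP orientation; "ft_force": force on the tool from outside, world axes, zero at the start; "ft_torque": the same for the moment, N m; "gripper_width": opening from 0.0 (shut) to 1.0 (fully open).
Only numpy, scipy, OpenCV 4.12 (cv2) and the standard library are available. Lean on these libraries where they do the work, as an engineer would, in place of code of your own. Each camera call takes 0.05 s, during which the arm holds its last target. There are 200 camera calls.

## Working session

There is one attempt and no reset: what is moved stays moved. The work goes in short steps, Python scripts to look and compute and a shell command to move; the robot and the scene stay as the last step left them, time stands still between calls to the robot, and variables do not carry over. Pictures are saved under pics/ and viewed, about 8 in all and at most 12, crops included, and the job is handed in when it is done.

```bash
mkdir -p pics; cat > h.py <<'E'
from station import *
import numpy as np, cv2
def cam(n):
    p=camera_params(n); f=240/np.tan(np.radians(p['fov_y'])/2)
    K=np.array([[f,0,p['cx']],[0,f,p['cy']],[0,0,1.]])
    R=cv2.Rodrigues(np.array(p['rvec'],float))[0]; t=np.array(p['tvec'],float).ravel()
    return K,R,t
def ray(c,uv):
    K,R,t=c; d=R.T@np.linalg.inv(K)@np.array([uv[0],uv[1],1.]); return -R.T@t,d
def onz(c,uv,z):
    o,d=ray(c,uv); return o+d*(z-o[2])/d[2]
def proj(c,P):
    K,R,t=c; p=K@(R@np.array(P,float)+t); return p[:2]/p[2]
def tri(obs):
    A=np.zeros((3,3));b=np.zeros(3)
    for c,uv in obs:
        o,d=ray(c,uv); d=d/np.linalg.norm(d); M=np.eye(3)-np.outer(d,d); A+=M;b+=M@o
    return np.linalg.solve(A,b)
def save(n,img): cv2.imwrite('pics/'+n,img[...,::-1])
E
python3 - <<'E'
from h import *
a=grab_frame('top');b=grab_frame('scene')
save('top.png',a);save('scene.png',b)
for n in('top','scene','wrist'):print(n,camera_params(n))
print(read_state())
E
```

```text
top {'fov_y': 44.84711278833557, 'cx': 326.2028250417783, 'cy': 238.63801482792348, 'rvec': array([ 2.17863701, -2.17087667,  0.12503662]), 'tvec': array([-0.04820892,  0.55607982,  1.58849155])}
scene {'fov_y': 51.50732167349953, 'cx': 319.2570919684265, 'cy': 243.23536094216217, 'rvec': array([ 2.26842407,  0.69920657, -0.27292619]), 'tvec': array([-0.44252659, -0.20057852,  1.50148351])}
wrist {'fov_y': 62.13083789435641, 'cx': 325.37329718538524, 'cy': 239.28865560838537, 'rvec': array([-2.3588766 , -1.73377015, -0.22202963]), 'tvec': array([-0.60015209, -0.02943927,  0.38852896])}
{'time': 0.1, 'q': array([ 1.15291380e+00,  3.59427099e-01,  1.51131445e+00, -3.34948568e-05,
        1.27251385e+00, -1.15081528e-01]), 'qd': array([-0.00034736, -0.00269226, -0.00285713,  0.00059918, -0.00337547,
       -0.00088215]), 'joint_efforts': array([ 9.24697342e-04, -5.16357315e+01, -2.71403879e+01,  6.76028361e-02,
        2.76608043e-02, -5.77162928e-05]), 'tcp_pos': array([0.17866983, 0.57212471, 0.22190087]), 'orientation': array([[-9.54507884e-01,  2.98184981e-01, -6.45526277e-04],
       [ 2.98185638e-01,  9.54506667e-01, -1.53266329e-03],
       [ 1.59141961e-04, -1.65542586e-03, -9.99998617e-01]]), 'ft_force': array([-0.70922537,  0.19836949, -0.43201406]), 'ft_torque': array([-0.01570623,  0.02588733, -0.06807793]), 'gripper_width': 0.9998550079118422}
```

View pics/top.png

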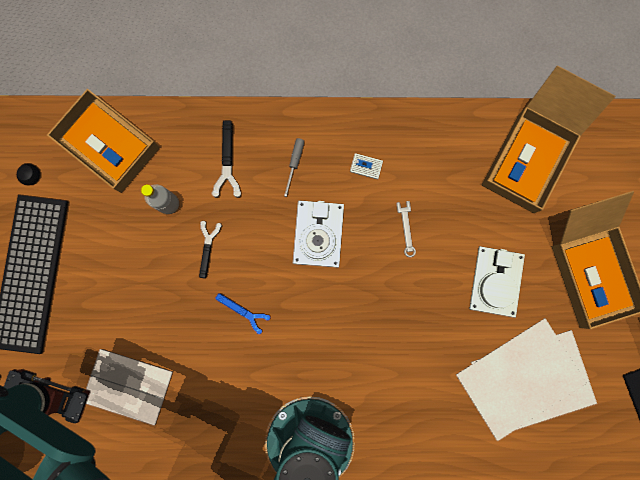

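View pics/scene.png

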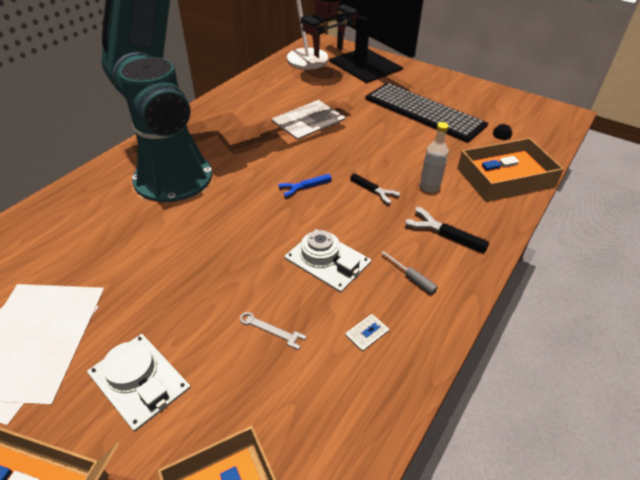

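Candidates for the spanner in the top view are the small black one (208,250), the large black one (228,160) and the blue one (242,312). The small black one is meant, since it is not blue and is smaller. Units are at (318,238), which has the ring and is nearest the base at (310,440), and at (497,282). The first is meant. I'll confirm in one enlarged crop.

```bash
python3 - <<'E'
from h import *
a=cv2.imread('pics/top.png');b=cv2.imread('pics/scene.png')
A=cv2.resize(a[195:295,185:355],None,fx=4.7,fy=4.7,interpolation=cv2.INTER_CUBIC)[:, :799]
B=cv2.resize(b[165:215,340:410],(390,279),interpolation=cv2.INTER_CUBIC) if 0 else None
cv2.imwrite('pics/c1.png',A)
c=cam('top')
for n,uv,z in [('ring',(318,239),.062),('unit2',(497,282),.049),('head',(210,232),.012),('grip',(205,277),.01),('base',(310,440),0),('bottle',(170,205),.05),('wrench',(407,230),0),('sd',(295,165),0),('bb',(366,165),.01),('blue',(242,312),0),('big',(228,160),0)]: print(n,onz(c,uv,z).round(3))
E
```

```text
ring [ 0.552 -0.023  0.062]
unit2 [ 0.437 -0.513  0.049]
head [0.575 0.28  0.012]
grip [0.449 0.291 0.01 ]
base [ 0.006 -0.004  0.   ]
bottle [0.645 0.384 0.05 ]
wrench [ 0.585 -0.276  0.   ]
sd [0.771 0.043 0.   ]
bb [ 0.77  -0.159  0.01 ]
blue [0.353 0.188 0.   ]
big [0.784 0.235 0.   ]
```

View pics/c1.png

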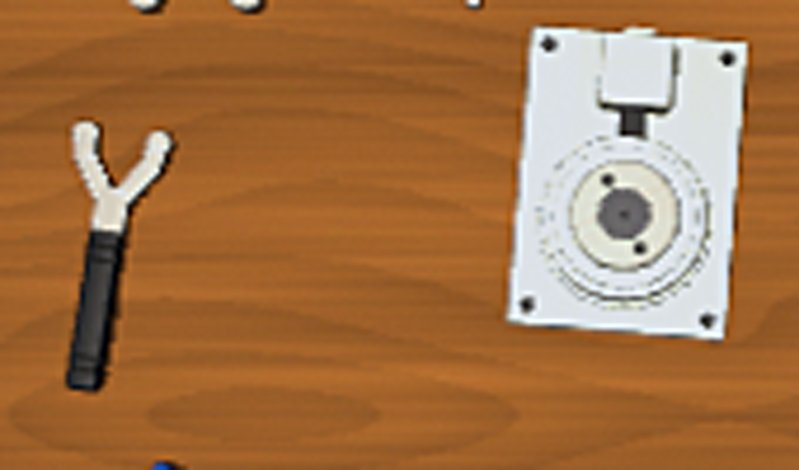

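The crop confirms it: the small black-grip spanner has its prongs at about crop (86,132) and (160,140) and its grip end at (85,385). The unit with the ring has its holes at (607,180) and (640,247). I'll move over the spanner.

```bash
python3 -m jog '{"hand":[-1,-1,-1,-1,-1,-1,-1,-1,-1,-1],"linear":[[0.033,-0.032,0],[0.033,-0.032,0],[0.033,-0.032,0],[0.033,-0.032,0],[0.033,-0.032,0],[0.033,-0.032,0],[0.033,-0.032,0],[0.033,-0.032,0],[0.033,-0.032,0],[0,0,0]],"yaw":[0.014,0.014,0.014,0.014,0.014,0.014,0.014,0.014,0.014,0.014]}' 
python3 - <<'E'
from h import *
a=grab_frame('wrist');save('w1.png',a);K,R,t=cam('wrist');print(-R.T@t,R);s=read_state();print(s['tcp_pos'],s['orientation'])
E
```

```text
time: 1.1
tcp_pos: [0.4799, 0.281, 0.2224]
orientation: [[-0.986, 0.166, 0.002], [0.166, 0.986, -0.002], [-0.002, -0.001, -1.0]]
ft_force: [0.1, 0.5, 0.1]
gripper_width: 1.002
[0.40945219 0.29496994 0.38347549] [[ 1.65450252e-01  9.86217924e-01  6.47631693e-04]
 [ 9.54186741e-01 -1.60242559e-01  2.52685545e-01]
 [ 2.49306792e-01 -4.11889256e-02 -9.67548240e-01]]
[0.47758923 0.28270501 0.22224508] [[-9.86284422e-01  1.65054553e-01 -1.83256002e-04]
 [ 1.65054625e-01  9.86284299e-01 -5.02552110e-04]
 [ 9.77940033e-05 -5.25906569e-04 -9.99999857e-01]]
```

View pics/w1.png

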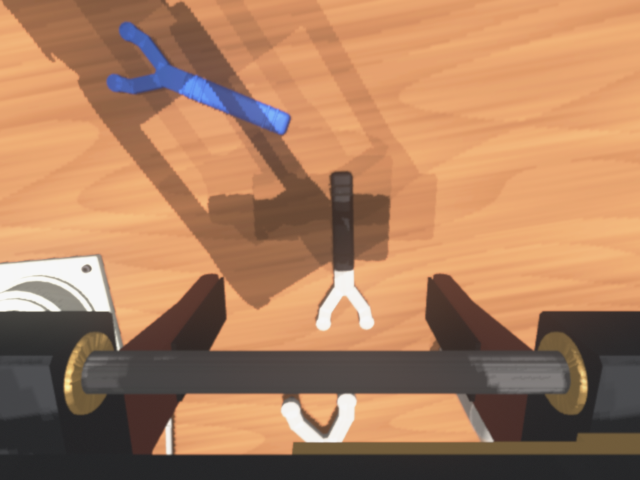

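The wrist view shows the spanner with its grip end at (342,173), grip start at (344,271) and prongs at (323,323) and (367,323). The blue one is at (205,85).

```bash
python3 - <<'E'
from h import *
w=cam('wrist');c=cam('top')
L=tri([(w,(367,323)),(c,(203.3,223.1))]);Rr=tri([(w,(323,323)),(c,(219.0,224.8))])
E=tri([(w,(342,174)),(c,(185+85/4.7,195+386/4.7))])
print(L,Rr,E)
for z in(.012,):
  l=onz(w,(367,322),z);r=onz(w,(323,323),z);m=(l+r)/2;g1=onz(w,(342,173),.018);g0=onz(w,(344,271),.018)
  print(l,r,m,np.linalg.norm(l-r),g1,g0,'yaw',np.arctan2(*(m-g1)[1::-1]),np.arctan2(*(g0-g1)[1::-1]),np.arctan2(-(l-r)[0],(l-r)[1]))
  l=onz(c,(203.3,223.1),z);r=onz(c,(219,224.8),z);print('top',l,r,(l+r)/2,np.linalg.norm(l-r))
u=lambda x,y:(185+x/4.7,195+y/4.7)
h1=onz(c,u(607,180),.062);h2=onz(c,u(640,247),.062);print('holes',h1,h2,np.linalg.norm(h1-h2),np.arctan2(*(h1-h2)[1::-1]),onz(c,u(624,213.5),.062))
E
```

```text
[0.60305349 0.30401861 0.00143125] [ 0.59896624  0.25932512 -0.0050295 ] [ 0.45083897  0.30581698 -0.0372951 ]
[0.59810621 0.30657624 0.012     ] [0.59177237 0.26217366 0.012     ] [0.59493929 0.28437495 0.012     ] 0.04485204643699548 [0.44472876 0.30461127 0.018     ] [0.53790927 0.29194787 0.018     ] yaw -0.1339134711995155 -0.1350743222237151 -0.14168987735534466
top [0.60040253 0.29905743 0.012     ] [0.59578869 0.25493925 0.012     ] [0.59809561 0.27699834 0.012     ] 0.0443587737859121
holes [ 0.56732614 -0.01291863  0.062     ] [ 0.52841294 -0.03220005  0.062     ] 0.04342821934246469 0.4600398097911533 [ 0.54784778 -0.02286025  0.062     ]
```

```bash
python3 -m jog '{"hand":[-1,-1,-1,-1,-1,-1,-1,-1,-1,-1],"linear":[[0.0024,0.0011,0],[0.0024,0.0011,0],[0.0024,0.0011,0],[0.0024,0.0011,0],[0.0024,0.0011,0],[0.0024,0.0011,0],[0.0024,0.0011,0],[0.0024,0.0011,0],[0.0024,0.0011,0],[0.0024,0.0011,0]],"yaw":[-0.149,-0.149,-0.149,-0.149,-0.149,-0.149,-0.149,-0.149,-0.149,-0.149]}'
python3 -m jog '{"hand":[-1,-1,-1,-1,-1,-1,-1,-1,-1,-1],"linear":[[0,0,0],[0,0,0],[0,0,0],[0,0,0],[0,0,0],[0,0,0],[0,0,0],[0,0,0],[0,0,0],[0,0,0]],"yaw":[-0.149,-0.149,-0.149,-0.149,-0.149,-0.149,-0.149,-0.149,-0.149,-0.149]}'
python3 -m jog '{"hand":[-1,-1,-1,-1,-1,-1,-1,-1,-1,-1],"linear":[[0,0,0],[0,0,-0.02],[0,0,-0.02],[0,0,-0.02],[0,0,-0.02],[0,0,0],[0,0,0],[0,0,0],[0,0,0],[0,0,0]],"yaw":[-0.133,0,0,0,0,0,0,0,0,0]}'
python3 - <<'E'
from h import *
a=grab_frame('wrist');save('w2.png',a);K,R,t=cam('wrist');print(-R.T@t);s=read_state();print(s['tcp_pos'],s['orientation'],s['q'])
E
```

```text
time: 2.15
tcp_pos: [0.4984, 0.2969, 0.2223]
orientation: [[0.087, 0.996, -0.002], [0.996, -0.087, 0.0], [-0.0, -0.002, -1.0]]
ft_force: [-0.1, -0.0, 0.3]
gripper_width: 1.003
time: 3.15
tcp_pos: [0.4983, 0.2968, 0.2223]
orientation: [[1.0, -0.006, -0.001], [-0.006, -1.0, 0.0], [-0.001, -0.0, -1.0]]
ft_force: [-0.3, 0.6, -0.1]
gripper_width: 0.996
time: 4.15
tcp_pos: [0.5004, 0.296, 0.1436]
orientation: [[0.991, -0.134, 0.002], [-0.134, -0.991, 0.001], [0.001, -0.001, -1.0]]
ft_force: [0.1, -0.3, -0.5]
gripper_width: 1.003
[0.56758361 0.28745611 0.30470006]
[0.50032644 0.29590524 0.1434014 ] [[ 9.90999222e-01 -1.33861802e-01  1.24914602e-03]
 [-1.33862740e-01 -9.90999636e-01  6.99124602e-04]
 [ 1.14431717e-03 -8.60046046e-04 -9.99998975e-01]] [4.15189414e-01 4.13173062e-01 1.64269363e+00 1.53700097e-04
 1.08430095e+00 2.12017936e+00]
```

View pics/w2.png

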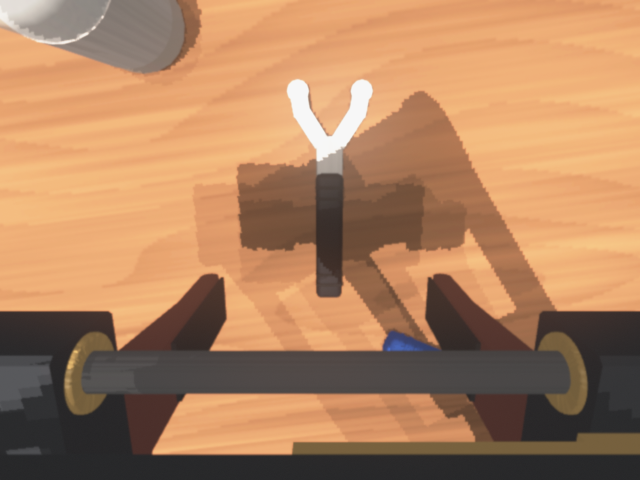

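The spanner is now prongs-away from the hand, with prong bosses at (298,90) and (362,90) and the grip from (330,175) to (329,296).

```bash
python3 - <<'E'
from h import *
w=cam('wrist')
l=onz(w,(298,90),.015);r=onz(w,(362,90),.015);m=(l+r)/2;print(l,r,m,np.linalg.norm(l-r))
g0=onz(w,(329.5,176),.02);g1=onz(w,(329,296),.02);print(g0,g1,'yaw',np.arctan2(*(m-g1)[1::-1]))
d=(m-g1)[:2];d/=np.linalg.norm(d);p=read_state()['tcp_pos'][:2];T=m[:2]-.1*d;print('move',T-p)
E
```

```text
[0.60061771 0.30247488 0.015     ] [0.5947257  0.25905083 0.015     ] [0.59767171 0.28076286 0.015     ] 0.043821959274182996
[0.54028212 0.28876885 0.02      ] [0.44989939 0.30116124 0.02      ] yaw -0.1371724211516572
move [-0.00171539 -0.00146812]
```

```bash
python3 -m jog '{"hand":[-1,-1,-1,-1,-1,-1,-1,-1,-1,-1],"linear":[[-0.002,-0.0015,-0.02],[0,0,-0.03],[0,0,-0.03],[0,0,-0.02],[0,0,-0.015],[0,0,-0.01],[0,0,-0.008],[0,0,-0.005],[0,0,0],[0,0,0]],"yaw":[-0.003,0,0,0,0,0,0,0,0,0]}'
python3 -m jog '{"hand":[1,1,1,1,1,1,1,1,1,1],"linear":[[0,0,0],[0,0,0],[0,0,0],[0,0,0],[0,0,0],[0,0,0],[0,0,0],[0,0,0],[0,0,0],[0,0,0]],"yaw":[0,0,0,0,0,0,0,0,0,0]}' 50
```

```text
time: 5.2
tcp_pos: [0.4983, 0.2943, 0.0051]
orientation: [[0.991, -0.137, 0.001], [-0.137, -0.991, 0.0], [0.001, -0.001, -1.0]]
ft_force: [-0.3, -0.8, -0.0]
gripper_width: 1.002
time: 6.2
tcp_pos: [0.4979, 0.2942, 0.0046]
orientation: [[0.991, -0.137, -0.0], [-0.137, -0.991, 0.0], [-0.0, -0.0, -1.0]]
ft_force: [0.1, -0.4, 0.1]
gripper_width: 0.224
```

```bash
python3 -m jog '{"hand":[1,1,1,1,1,1,1,1,1,1],"linear":[[0,0,0.01],[0,0,0.02],[0,0,0.03],[0,0,0.03],[0.01,-0.03,0.03],[0.01,-0.04,0],[0.01,-0.04,0],[0.01,-0.04,0],[0.01,-0.04,0],[0.01,-0.04,0]],"yaw":[0,0,0,0,0,0,0,0,0,0]}'
python3 -m jog '{"hand":[1,1,1,1,1,1,1,1,1,1],"linear":[[0.004,-0.02,0],[0.004,-0.02,0],[0.004,-0.02,0],[0.004,-0.02,0],[0.004,-0.02,0],[0.004,-0.02,0],[0.004,-0.02,0],[0.003,-0.02,0],[0.003,-0.01,0],[0,-0.007,0]],"yaw":[0.14,0.14,0.14,0.14,0.14,0.14,0.14,0.14,0.14,0.14]}'
python3 -m jog '{"hand":[1,1,1,1,1,1,1,1,1,1],"linear":[[0,0,0],[0,0,0],[0,0,0],[0,0,0],[0,0,0],[0,0,0],[0,0,0],[0,0,0],[0,0,0],[0,0,0]],"yaw":[0.13,0.13,0.13,0.13,0.13,0.12,0,0,0,0]}'
python3 - <<'E'
from h import *
a=grab_frame('wrist');save('w3.png',a);s=read_state();print(s['tcp_pos'],s['orientation'],s['q'],s['ft_force'],s['gripper_width'])
E
```

```text
time: 7.2
tcp_pos: [0.5579, 0.0626, 0.1253]
orientation: [[0.991, -0.137, 0.0], [-0.137, -0.991, 0.0], [0.0, -0.0, -1.0]]
ft_force: [0.5, 0.1, -1.5]
gripper_width: 0.223
time: 8.2
tcp_pos: [0.5922, -0.1139, 0.1252]
orientation: [[0.299, 0.954, 0.0], [0.954, -0.299, -0.0], [-0.0, 0.0, -1.0]]
ft_force: [-0.8, -0.5, -0.5]
gripper_width: 0.22
time: 9.2
tcp_pos: [0.5919, -0.1128, 0.1247]
orientation: [[-0.444, 0.896, -0.0], [0.896, 0.444, -0.0], [0.0, -0.0, -1.0]]
ft_force: [0.3, 0.4, -2.2]
gripper_width: 0.221
[ 0.59190419 -0.11281968  0.12467262] [[-4.44795650e-01  8.95632078e-01 -1.04658683e-04]
 [ 8.95632084e-01  4.44795647e-01 -5.03642587e-05]
 [ 1.44388099e-06 -1.16137478e-04 -9.99999993e-01]] [-3.02890999e-01  4.62781923e-01  1.61095835e+00 -9.04913460e-05
  1.06793725e+00 -7.63793470e-01] [ 0.12102629  0.54468906 -1.10869306] 0.2224908926711833
```

View pics/w3.png

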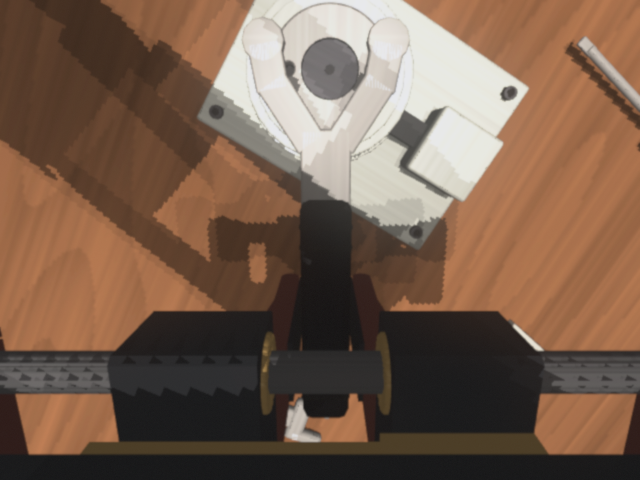

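The wrist view shows the shaft centre at (330,69), the prong bosses at (264,39) and (389,39), and one hole near (290,68). The other hole is hidden by the fork, so I'll shift sideways to see both.

```bash
python3 -m jog '{"hand":[1,1,1,1,1,1,1,1,1,1],"linear":[[-0.01,-0.001,0],[-0.01,-0.001,0],[-0.01,-0.001,0],[-0.01,-0.001,0],[-0.01,-0.001,0],[-0.008,-0.0015,0],[0,0,0],[0,0,0],[0,0,0],[0,0,0]],"yaw":[0,0,0,0,0,0,0,0,0,0]}'
python3 - <<'E'
from h import *
a=grab_frame('wrist');save('w4.png',a);save('w4c.png',cv2.resize(a[0:220,230:523],None,fx=2.73,fy=2.73,interpolation=cv2.INTER_CUBIC)[:600,:800]);s=read_state();print(s['tcp_pos'],s['orientation'],s['ft_force'])
E
```

```text
time: 10.25
tcp_pos: [0.5345, -0.1194, 0.1247]
orientation: [[-0.446, 0.895, 0.0], [0.895, 0.446, -0.0], [-0.0, 0.0, -1.0]]
ft_force: [-0.6, 0.1, -1.5]
gripper_width: 0.223
[ 0.53436558 -0.11933547  0.12460825] [[-4.45940644e-01  8.95062511e-01  2.10925757e-04]
 [ 8.95062512e-01  4.45940673e-01 -1.24163529e-04]
 [-2.05194494e-04  1.33422173e-04 -9.99999970e-01]] [-0.68824879  0.59862597 -1.68385543]
```

View pics/w4c.png

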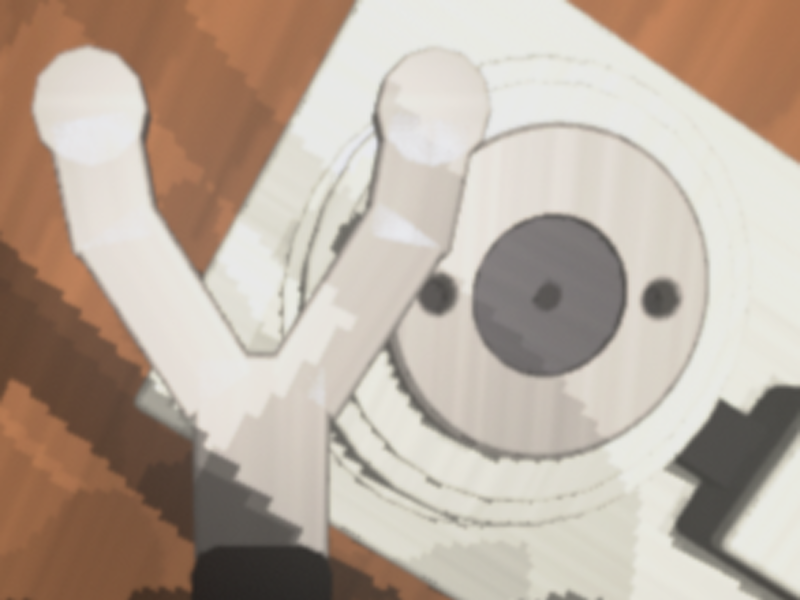

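The enlarged crop shows both holes, at (437,294) and (661,299), the shaft centre at (549,296), and the fork bosses at (90,104) and (433,104).

```bash
cat > m.py <<'E'
from h import *
w=cam('wrist');s=read_state();z=s['tcp_pos'][2]-.0046+.015
u=lambda x,y:(230+(x+.5)/2.73-.5,(y+.5)/2.73-.5)
l=onz(w,u(90,104),z);r=onz(w,u(433,104),z);m=(l+r)/2
h1=onz(w,u(437,294),.062);h2=onz(w,u(661,299),.062);hm=(h1+h2)/2;sc=onz(w,u(549,296),.062)
ang=lambda v:np.arctan2(v[1],v[0])
print('prongs',l,r,m,np.linalg.norm(l-r),ang(r-l)); print('holes',h1,h2,hm,sc,np.linalg.norm(h1-h2),ang(h2-h1))
tx=s['orientation'][:,0]; tcp=s['tcp_pos']
print('origin in tool x,y',(m-tcp)@tx,(m-tcp)@s['orientation'][:,1],'tool yaw',ang(tx))
E
python3 m.py
```

```text
prongs [ 0.46943455 -0.0373147   0.13500825] [ 0.50831379 -0.01794987  0.13500825] [ 0.48887417 -0.02763228  0.13500825] 0.043434908738227654 0.46210760264167583
holes [ 0.52782343 -0.02848481  0.062     ] [ 0.56760691 -0.00972262  0.062     ] [ 0.54771517 -0.01910372  0.062     ] [ 0.54765424 -0.01902951  0.062     ] 0.043985737165390525 0.4406766543249232
origin in tool x,y 0.10236442031648879 0.00017791490432658618 tool yaw 2.0330212482805905
```

```bash
python3 -m jog '{"hand":[1,1,1,1,1,1,1,1,1,1],"linear":[[0.014,0.002,0],[0.014,0.002,0],[0.014,0.002,0],[0.0146,0.0024,0],[0,0,-0.02],[0,0,-0.02],[0,0,-0.012],[0,0,0],[0,0,0],[0,0,0]],"yaw":[-0.0215,0,0,0,0,0,0,0,0,0]}'
python3 - <<'E'
from h import *
a=grab_frame('wrist');save('w5.png',a);save('w5c.png',cv2.resize(a[0:220,180:473],None,fx=2.73,fy=2.73,interpolation=cv2.INTER_CUBIC)[:600,:800]);s=read_state();print(s['tcp_pos'],s['orientation'],s['ft_force'])
E
```

```text
time: 11.3
tcp_pos: [0.5914, -0.1112, 0.0735]
orientation: [[-0.426, 0.905, 0.001], [0.905, 0.426, -0.0], [-0.001, 0.001, -1.0]]
ft_force: [1.4, -0.4, -0.0]
gripper_width: 0.225
[ 0.59137974 -0.11121134  0.07363412] [[-4.26427832e-01  9.04520021e-01  1.68416894e-03]
 [ 9.04520722e-01  4.26429262e-01 -5.90191289e-04]
 [-1.25201876e-03  1.27169172e-03 -9.99998408e-01]] [-1.5347524   0.44643213 -1.5266183 ]
```

View pics/w5c.png

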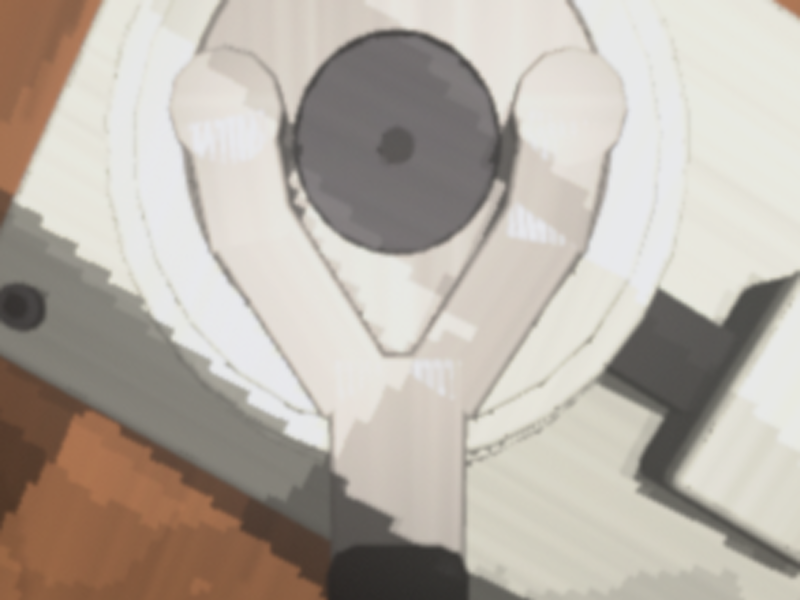

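Close up, the bosses are at crop (227,105) and (570,105), and the shaft disc spans x 295–499 and y 30–254.

```bash
python3 - <<'E'
from h import *
w=cam('wrist');s=read_state();z=s['tcp_pos'][2]-.0046+.015
u=lambda x,y:(180+(x+.5)/2.73-.5,(y+.5)/2.73-.5)
O=s['orientation']
l=onz(w,u(227,105),z);r=onz(w,u(570,105),z);m=(l+r)/2
e=[onz(w,u(*p),.062) for p in((295,142),(499,142),(397,30),(397,254))]
sc=sum(e)/4
print(np.linalg.norm(e[0]-e[1]),np.linalg.norm(e[2]-e[3]))
print(m,sc,onz(w,u(397,146),.062),'in tool x,y need',(sc-m)@O[:,0],(sc-m)@O[:,1],'world',sc-m)
print(s['tcp_pos'],s['ft_force'],(m-s['tcp_pos'])@O[:,0])
E
```

```text
0.02982589057582482 0.030158712548374107
[ 0.54794707 -0.01861863  0.08403412] [ 0.54796836 -0.01902563  0.062     ] [ 0.54811939 -0.01935032  0.062     ] in tool x,y need -0.00034962723925373155 -0.00018231719679389513 world [ 2.12908220e-05 -4.06994960e-04 -2.20341227e-02]
[ 0.59137974 -0.11121134  0.07363412] [-1.5347524   0.44643213 -1.5266183 ] 0.10225990246549915
```

```bash
python3 -m jog '{"hand":[1,1,1,1,1,1,1,1,1,1],"linear":[[0,-0.0003,-0.002],[0,0,-0.002],[0,0,-0.002],[0,0,-0.001],[0,0,-0.001],[0,0,-0.001],[0,0,-0.001],[0,0,0],[0,0,0],[0,0,0]],"yaw":[0,0,0,0,0,0,0,0,0,0]}' 60
```

```text
time: 12.35
tcp_pos: [0.5907, -0.1113, 0.0627]
orientation: [[-0.426, 0.905, 0.0], [0.905, 0.426, -0.0], [-0.0, 0.0, -1.0]]
ft_force: [1.1, -0.3, -2.3]
gripper_width: 0.223
```

```bash
python3 -m jog '{"hand":[1,1,1,1,1,1,1,1,1,1],"linear":[[0,0,-0.001],[0,0,-0.001],[0,0,-0.001],[0,0,-0.001],[0,0,-0.0005],[0,0,0],[0,0,0],[0,0,0],[0,0,0],[0,0,0]],"yaw":[0,0,0,0,0,0,0,0,0,0]}' 60
python3 -c "
from h import *
s=read_state();print(s['tcp_pos'],s['ft_force'],s['ft_torque'],s['orientation'])"
```

```text
time: 13.35
tcp_pos: [0.5906, -0.1113, 0.0582]
orientation: [[-0.426, 0.905, 0.0], [0.905, 0.426, -0.0], [-0.0, 0.0, -1.0]]
ft_force: [1.3, -0.8, -0.3]
gripper_width: 0.218
[ 0.5906214  -0.11127489  0.05816749] [ 1.25456414 -0.78719762 -0.32635844] [-0.12436314 -0.20725726 -0.14164478] [[-4.26393014e-01  9.04537995e-01  1.14744531e-04]
 [ 9.04537988e-01  4.26393027e-01 -1.24736135e-04]
 [-1.61754841e-04  5.06041705e-05 -9.99999986e-01]]
```

Prongs are in with almost no force. I'll seat the head with small steps.

```bash
python3 -m jog '{"hand":[1,1,1,1,1,1,1,1,1,1],"linear":[[0,0,-0.0003],[0,0,-0.0003],[0,0,-0.0002],[0,0,0],[0,0,0],[0,0,0],[0,0,0],[0,0,0],[0,0,0],[0,0,0]],"yaw":[0,0,0,0,0,0,0,0,0,0]}' 60
python3 -c "
from h import *
s=read_state();print(s['tcp_pos'],s['ft_force'],s['ft_torque'])"
```

```text
time: 14.35
tcp_pos: [0.5906, -0.1113, 0.0574]
orientation: [[-0.426, 0.905, 0.0], [0.905, 0.426, -0.0], [-0.0, 0.0, -1.0]]
ft_force: [2.5, -0.7, 0.1]
gripper_width: 0.223
[ 0.59060891 -0.11129084  0.05737936] [ 2.47405628 -0.71540668  0.05026453] [-0.21865493 -0.29563537 -0.0944107 ]
```

```bash
python3 -m jog '{"hand":[1,1,1,1,1,1,1,1,1,1],"linear":[[0,0,-0.0002],[0,0,-0.0002],[0,0,-0.0002],[0,0,0],[0,0,0],[0,0,0],[0,0,0],[0,0,0],[0,0,0],[0,0,0]],"yaw":[0,0,0,0,0,0,0,0,0,0]}' 60
python3 - <<'E'
from h import *
s=read_state();print(s['tcp_pos'],s['ft_force'],s['ft_torque'])
# arc rows: TCP relative to ring centre
c=np.array([.548,-.0194]);p=s['tcp_pos'][:2]-c;print(p,np.hypot(*p))
P=p
for k in range(1,31):
    a=-.03*k;R=np.array([[np.cos(a),-np.sin(a)],[np.sin(a),np.cos(a)]]);q=R@p;print(k,(q-P).round(5).tolist());P=q
E
```

```text
time: 15.35
tcp_pos: [0.5907, -0.1113, 0.0568]
orientation: [[-0.426, 0.905, 0.0], [0.905, 0.426, -0.0], [-0.0, 0.0, -1.0]]
ft_force: [1.9, -1.1, 5.2]
gripper_width: 0.221
[ 0.59068515 -0.11129758  0.056828  ] [ 1.93772904 -1.07696753  5.17017347] [-0.04267511 -0.16441249 -0.0226004 ]
[ 0.04268515 -0.09189758] 0.10132713152782503
1 [-0.00278, -0.00124]
2 [-0.00281, -0.00116]
3 [-0.00285, -0.00107]
4 [-0.00288, -0.00098]
5 [-0.0029, -0.0009]
6 [-0.00293, -0.00081]
7 [-0.00295, -0.00072]
8 [-0.00297, -0.00063]
9 [-0.00299, -0.00054]
10 [-0.00301, -0.00045]
11 [-0.00302, -0.00036]
12 [-0.00303, -0.00027]
13 [-0.00303, -0.00018]
14 [-0.00304, -9e-05]
15 [-0.00304, 0.0]
16 [-0.00304, 9e-05]
17 [-0.00303, 0.00018]
18 [-0.00303, 0.00027]
19 [-0.00302, 0.00036]
20 [-0.00301, 0.00045]
21 [-0.00299, 0.00054]
22 [-0.00297, 0.00063]
23 [-0.00295, 0.00072]
24 [-0.00293, 0.00081]
25 [-0.0029, 0.0009]
26 [-0.00288, 0.00099]
27 [-0.00284, 0.00107]
28 [-0.00281, 0.00116]
29 [-0.00278, 0.00124]
30 [-0.00274, 0.00132]
```

Seated: 5 N up. Next is the arc about the ring axis, clockwise (negative yaw).

```bash
python3 -m jog '{"hand":[1,1,1,1,1,1,1,1,1,1],"linear":[[-0.0028,-0.0012,0],[-0.0028,-0.0012,0],[-0.0028,-0.0011,0],[-0.0029,-0.001,0],[-0.0029,-0.0009,0],[-0.0029,-0.0008,0],[-0.0030,-0.0007,0],[-0.0030,-0.0006,0],[-0.0030,-0.0005,0],[-0.0030,-0.0005,0]],"yaw":[-0.03,-0.03,-0.03,-0.03,-0.03,-0.03,-0.03,-0.03,-0.03,-0.03]}' 60
cat > st.py <<'E'
from h import *
s=read_state();F=s['ft_force'];T=s['ft_torque'];p=s['tcp_pos'];O=s['orientation']
c=np.array([.548,-.0194]);d=p[:2]-c
print(p,F.round(1),T.round(2),'F tool',(O.T@F).round(1),'yaw',np.arctan2(O[1,0],O[0,0]),'r',np.hypot(*d),'dirang',np.arctan2(d[1],d[0])+np.pi)
print('Mz about axis (if torque at tcp)',T[2]+d[0]*F[1]-d[1]*F[0],'w',s['gripper_width'])
E
python3 st.py
```

```text
time: 16.35
tcp_pos: [0.5617, -0.1202, 0.0569]
orientation: [[-0.137, 0.991, 0.001], [0.991, 0.137, -0.001], [-0.001, 0.001, -1.0]]
ft_force: [4.8, -2.6, 3.5]
gripper_width: 0.225
[ 0.56170927 -0.1201534   0.0569139 ] [ 4.8 -2.6  3.5] [-0.23 -0.6   0.  ] F tool [-3.2  4.4 -3.5] yaw 1.7085031942451387 r 0.10168181582469307 dirang 1.7060333596304815
Mz about axis (if torque at tcp) 0.4570878522902692 w 0.2247379448975616
```

```bash
python3 -m jog '{"hand":[1,1,1,1,1,1,1,1,1,1],"linear":[[-0.0025,-0.0003,0],[-0.0025,-0.0002,0],[-0.0025,-0.0002,0],[-0.0025,-0.0001,0],[-0.0025,0,0],[-0.0025,0,0],[-0.0025,0.0001,0],[-0.0025,0.0001,0],[-0.0025,0.0002,0],[-0.0025,0.0003,0]],"yaw":[-0.025,-0.025,-0.025,-0.025,-0.025,-0.025,-0.025,-0.025,-0.025,-0.025]}' 60
python3 st.py
```

```text
time: 17.35
tcp_pos: [0.5365, -0.1203, 0.0569]
orientation: [[0.112, 0.994, 0.001], [0.994, -0.112, -0.001], [-0.001, 0.001, -1.0]]
ft_force: [3.9, -3.2, 4.4]
gripper_width: 0.22
[ 0.53653675 -0.12034386  0.05690312] [ 3.9 -3.2  4.4] [-0.42 -0.57 -0.07] F tool [-2.7  4.2 -4.4] yaw 1.4587903553132715 r 0.10159266543693658 dirang 1.457720132138327
Mz about axis (if torque at tcp) 0.35663802713109344 w 0.22041738483037412
```

```bash
cat >> st.py <<'E'
import sys
if abs(T[2]+d[0]*F[1]-d[1]*F[0])>.7: sys.exit(1)
E
python3 -m jog '{"hand":[1,1,1,1,1,1,1,1,1,1],"linear":[[-0.001,0.0001,0],[-0.001,0.0001,0],[-0.001,0.0001,0],[-0.001,0.0001,0],[-0.001,0.0002,0],[0,0,0],[0,0,0],[0,0,0],[0,0,0],[0,0,0]],"yaw":[-0.01,-0.01,-0.01,-0.01,-0.01,0,0,0,0,0]}' 60 >/dev/null; python3 st.py && 
python3 -m jog '{"hand":[1,1,1,1,1,1,1,1,1,1],"linear":[[-0.0005,0.0001,0],[-0.0005,0.0001,0],[-0.0005,0.0001,0],[-0.0005,0.0001,0],[-0.0005,0.0001,0],[-0.0005,0.0001,0],[0,0,0],[0,0,0],[0,0,0],[0,0,0]],"yaw":[-0.005,-0.005,-0.005,-0.005,-0.005,-0.005,0,0,0,0]}' 60 >/dev/null; python3 st.py && 
python3 -m jog '{"hand":[1,1,1,1,1,1,1,1,1,1],"linear":[[-0.0005,0.0001,0],[-0.0005,0.0001,0],[-0.0005,0.0001,0],[-0.0005,0.0001,0],[-0.0005,0.0001,0],[-0.0005,0.0001,0],[0,0,0],[0,0,0],[0,0,0],[0,0,0]],"yaw":[-0.005,-0.005,-0.005,-0.005,-0.005,-0.005,0,0,0,0]}' 60 >/dev/null; python3 st.py
```

```text
[ 0.5314167  -0.11961481  0.05683216] [ 3.2 -4.7  3.8] [-0.44 -0.56 -0.15] F tool [-4.1  3.9 -3.8] yaw 1.4100315460248218 r 0.1015776208763219 dirang 1.4068048628779357
Mz about axis (if torque at tcp) 0.24296146762931292 w 0.22415916303938432
[ 0.52847525 -0.11907399  0.05684891] [ 3.  -3.6  4.4] [-0.47 -0.48 -0.12] F tool [-3.   3.7 -4.4] yaw 1.3800408196272054 r 0.10156830679122127 dirang 1.3773595912594305
Mz about axis (if torque at tcp) 0.24975925433187748 w 0.2224218487686244
[ 0.52547797 -0.11845087  0.05684458] [ 3.1 -3.8  4.2] [-0.47 -0.55 -0.17] F tool [-3.   3.9 -4.2] yaw 1.3499755041015382 r 0.10157911838064217 dirang 1.3472192031437356
Mz about axis (if torque at tcp) 0.2294740803749766 w 0.22133785629467453
```

```bash

python3 -m jog '{"hand":[1,1,1,1,1,1,1,1,1,1],"linear":[[-0.0005,0.00012,0],[-0.0005,0.00012,0],[-0.0005,0.00012,0],[-0.0005,0.00012,0],[-0.0005,0.00012,0],[-0.0005,0.00012,0],[0,0,0],[0,0,0],[0,0,0],[0,0,0]],"yaw":[-0.005,-0.005,-0.005,-0.005,-0.005,-0.005,0,0,0,0]}' 60 >/dev/null; python3 st.py && 
python3 -m jog '{"hand":[1,1,1,1,1,1,1,1,1,1],"linear":[[-0.0005,0.00014,0],[-0.0005,0.00014,0],[-0.0005,0.00014,0],[-0.0005,0.00014,0],[-0.0005,0.00014,0],[-0.0005,0.00014,0],[0,0,0],[0,0,0],[0,0,0],[0,0,0]],"yaw":[-0.005,-0.005,-0.005,-0.005,-0.005,-0.005,0,0,0,0]}' 60 >/dev/null; python3 st.py && 
python3 -m jog '{"hand":[1,1,1,1,1,1,1,1,1,1],"linear":[[-0.0005,0.00016,0],[-0.0005,0.00016,0],[-0.0005,0.00016,0],[-0.0005,0.00016,0],[-0.0005,0.00016,0],[-0.0005,0.00016,0],[0,0,0],[0,0,0],[0,0,0],[0,0,0]],"yaw":[-0.005,-0.005,-0.005,-0.005,-0.005,-0.005,0,0,0,0]}' 60 >/dev/null; python3 st.py
```

```text
[ 0.52251329 -0.11769767  0.05683944] [ 3.1 -4.7  4.7] [-0.48 -0.57 -0.16] F tool [-3.8  4.2 -4.7] yaw 1.3200061824994163 r 0.101548039262879 dirang 1.317101957746045
Mz about axis (if torque at tcp) 0.26995682960393597 w 0.22224218483713645
[ 0.51953752 -0.11687542  0.05684284] [ 3.6 -3.1  3.6] [-0.48 -0.6  -0.21] F tool [-2.   4.3 -3.6] yaw 1.2899105508786881 r 0.1015458982551431 dirang 1.2866982769810895
Mz about axis (if torque at tcp) 0.2330919002522448 w 0.22270742250699516
[ 0.51659381 -0.11596254  0.05684605] [ 2.5 -3.1  3.5] [-0.48 -0.6  -0.19] F tool [-2.2  3.4 -3.5] yaw 1.2598736605736827 r 0.10154148466021119 dirang 1.2563455505260945
Mz about axis (if torque at tcp) 0.15519551787941258 w 0.2198177195088264
```

```bash

python3 -m jog '{"hand":[1,1,1,1,1,1,1,1,1,1],"linear":[[-0.00048,0.00016,0],[-0.00048,0.00016,0],[-0.00048,0.00016,0],[-0.00048,0.00016,0],[-0.00048,0.00016,0],[-0.00048,0.00016,0],[0,0,0],[0,0,0],[0,0,0],[0,0,0]],"yaw":[-0.005,-0.005,-0.005,-0.005,-0.005,-0.005,0,0,0,0]}' 60 >/dev/null; python3 st.py && 
python3 -m jog '{"hand":[1,1,1,1,1,1,1,1,1,1],"linear":[[-0.00048,0.00018,0],[-0.00048,0.00018,0],[-0.00048,0.00018,0],[-0.00048,0.00018,0],[-0.00048,0.00018,0],[-0.00048,0.00018,0],[0,0,0],[0,0,0],[0,0,0],[0,0,0]],"yaw":[-0.005,-0.005,-0.005,-0.005,-0.005,-0.005,0,0,0,0]}' 60 >/dev/null; python3 st.py && 
python3 -m jog '{"hand":[1,1,1,1,1,1,1,1,1,1],"linear":[[-0.00047,0.00019,0],[-0.00047,0.00019,0],[-0.00047,0.00019,0],[-0.00047,0.00019,0],[-0.00047,0.00019,0],[-0.00047,0.00019,0],[0,0,0],[0,0,0],[0,0,0],[0,0,0]],"yaw":[-0.005,-0.005,-0.005,-0.005,-0.005,-0.005,0,0,0,0]}' 60 >/dev/null; python3 st.py
```

```text
[ 0.51373092 -0.11497279  0.05685108] [ 3.6 -3.6  4.1] [-0.46 -0.59 -0.18] F tool [-2.2  4.6 -4.1] yaw 1.2298328214433711 r 0.10153092567993006 dirang 1.2265114871792224
Mz about axis (if torque at tcp) 0.28822405508337456 w 0.22163273895484495
[ 0.5108619  -0.11384813  0.05683942] [ 3.5 -3.6  4.2] [-0.51 -0.61 -0.19] F tool [-2.1  4.6 -4.2] yaw 1.1998378998975099 r 0.10148738055950812 dirang 1.196155662158824
Mz about axis (if torque at tcp) 0.27848665270746764 w 0.2236570289848394
[ 0.50807261 -0.11269217  0.05684333] [ 4.1 -3.4  4.3] [-0.41 -0.63 -0.19] F tool [-1.5  5.1 -4.3] yaw 1.1698167776453388 r 0.10147721570199142 dirang 1.1664024285808219
Mz about axis (if torque at tcp) 0.32458901728417705 w 0.22447473444298977
```

```bash

python3 -m jog '{"hand":[1,1,1,1,1,1,1,1,1,1],"linear":[[-0.00047,0.0002,0],[-0.00047,0.0002,0],[-0.00047,0.0002,0],[-0.00047,0.0002,0],[0,0,0],[0,0,0],[0,0,0],[0,0,0],[0,0,0],[0,0,0]],"yaw":[-0.005,-0.005,-0.005,-0.005,0,0,0,0,0,0]}' 60 >/dev/null; python3 st.py && 
python3 -m jog '{"hand":[1,1,1,1,1,1,1,1,1,1],"linear":[[-0.00046,0.00021,0],[-0.00046,0.00021,0],[-0.00046,0.00021,0],[-0.00046,0.00021,0],[0,0,0],[0,0,0],[0,0,0],[0,0,0],[0,0,0],[0,0,0]],"yaw":[-0.005,-0.005,-0.005,-0.005,0,0,0,0,0,0]}' 60 >/dev/null; python3 st.py && 
python3 -m jog '{"hand":[1,1,1,1,1,1,1,1,1,1],"linear":[[-0.00046,0.00021,0],[-0.00046,0.00021,0],[-0.00046,0.00021,0],[-0.00046,0.00021,0],[0,0,0],[0,0,0],[0,0,0],[0,0,0],[0,0,0],[0,0,0]],"yaw":[-0.005,-0.005,-0.005,-0.005,0,0,0,0,0,0]}' 60 >/dev/null; python3 st.py
```

```text
[ 0.50621944 -0.1118699   0.0568575 ] [ 3.3 -4.6  4. ] [-0.41 -0.64 -0.21] F tool [-2.8  4.9 -4. ] yaw 1.149723725218921 r 0.10147067544070901 dirang 1.1464226964280724
Mz about axis (if torque at tcp) 0.29430449450156715 w 0.22148167527267257
[ 0.50438735 -0.11099963  0.05684754] [ 3.4 -4.   4.5] [-0.4  -0.63 -0.23] F tool [-2.2  4.8 -4.5] yaw 1.1297516940282772 r 0.10145223017826846 dirang 1.1264325117532685
Mz about axis (if torque at tcp) 0.2547422910300219 w 0.22169593093954887
[ 0.50273507 -0.110216    0.05687609] [ 3.4 -4.3  3.2] [-0.46 -0.74 -0.17] F tool [-2.3  5.  -3.2] yaw 1.1099460570927628 r 0.1014714700882894 dirang 1.1084097579608283
Mz about axis (if torque at tcp) 0.3373802625492285 w 0.22137452665959625
```

```bash

python3 -m jog '{"hand":[1,1,1,1,1,1,1,1,1,1],"linear":[[-0.00046,0.00021,0],[-0.00046,0.00021,0],[0,0,0],[0,0,0],[0,0,0],[0,0,0],[0,0,0],[0,0,0],[0,0,0],[0,0,0]],"yaw":[-0.005,-0.005,0,0,0,0,0,0,0,0]}' 60 >/dev/null; python3 st.py && 
python3 -m jog '{"hand":[1,1,1,1,1,1,1,1,1,1],"linear":[[-0.00046,0.00021,0],[-0.00046,0.00021,0],[0,0,0],[0,0,0],[0,0,0],[0,0,0],[0,0,0],[0,0,0],[0,0,0],[0,0,0]],"yaw":[-0.005,-0.005,0,0,0,0,0,0,0,0]}' 60 >/dev/null; python3 st.py
```

```text
[ 0.50214738 -0.10993833  0.05689425] [ 4.4 -3.6  3.1] [-0.49 -0.81  0.05] F tool [-1.2  5.6 -3.1] yaw 1.1004535363935195 r 0.10148720456072274 dirang 1.1020065589010728
Mz about axis (if torque at tcp) 0.6145334974672827 w 0.22406828981862564
[ 0.50167362 -0.10970488  0.05699158] [ 4.7 -4.5  2.4] [-0.47 -1.    0.17] F tool [-1.8  6.3 -2.4] yaw 1.0909417593221329 r 0.10149435244452193 dirang 1.096803107890953
Mz about axis (if torque at tcp) 0.806648079432392 w 0.22150227271894568
```

The shoulder is reached and the moment is rising. I'll bring it up firm, to about 1.3 N m.

```bash

python3 -m jog '{"hand":[1,1,1,1,1,1,1,1,1,1],"linear":[[-0.00046,0.00021,0],[-0.00046,0.00021,0],[-0.00046,0.00021,0],[-0.00046,0.00021,0],[0,0,0],[0,0,0],[0,0,0],[0,0,0],[0,0,0],[0,0,0]],"yaw":[-0.005,-0.005,-0.005,-0.005,0,0,0,0,0,0]}' 60 >/dev/null; python3 st.py
```

```text
[ 0.50065878 -0.10918785  0.05710928] [ 6.6 -4.5  0.8] [-0.57 -1.14  0.59] F tool [-0.8  8.  -0.8] yaw 1.0719442445997596 r 0.10150394050756605 dirang 1.0855820663399833
Mz about axis (if torque at tcp) 1.3970124703562314 w 0.22458229124016335
```

```bash

python3 -m jog '{"hand":[1,1,1,1,1,1,1,1,1,1],"linear":[[0.0003,0.0005,0],[0.0002,0.0004,0],[0,0,0],[0,0,0],[0,0,0],[0,0,0],[0,0,0],[0,0,0],[0,0,0],[0,0,0]],"yaw":[0,0,0,0,0,0,0,0,0,0]}' 60 >/dev/null; python3 st.py
```

```text
[ 0.50072514 -0.10915506  0.0571529 ] [ 4.4 -8.6  2.3] [-1.27 -0.85  0.61] F tool [-5.5  8.  -2.2] yaw 1.0725079628084684 r 0.10144399080502928 dirang 1.0860100377701096
Mz about axis (if torque at tcp) 1.4107587993635362 w 0.22145648929049894
```

```bash

python3 -m jog '{"hand":[1,1,1,1,1,1,1,1,1,1],"linear":[[0.0005,0.0009,0],[0.0005,0.0009,0],[0.0005,0.0009,0],[0.0005,0.0009,0],[0,0,0],[0,0,0],[0,0,0],[0,0,0],[0,0,0],[0,0,0]],"yaw":[0,0,0,0,0,0,0,0,0,0]}' 60 >/dev/null; python3 st.py
```

```text
[ 0.50087095 -0.10885687  0.05726405] [ -3.4 -24.5   5.3] [-4.04  0.52  0.49] F tool [-23.2   8.7  -5.1] yaw 1.0747967297660725 r 0.10111221436119401 dirang 1.0859115407569946
Mz about axis (if torque at tcp) 1.3467484796267062 w 0.2246857670927534
```

```bash

python3 -m jog '{"hand":[1,1,1,1,1,1,1,1,1,1],"linear":[[0.0005,0.0011,0],[0.0004,0.0011,0],[0,0,0],[0,0,0],[0,0,0],[0,0,0],[0,0,0],[0,0,0],[0,0,0],[0,0,0]],"yaw":[-0.005,0,0,0,0,0,0,0,0,0]}' 60 >/dev/null; python3 st.py
```

```text
[ 0.50107206 -0.10856412  0.05733155] [ -7.2 -34.8   7. ] [-5.51  1.15  0.39] F tool [-34.1  10.4  -6.6] yaw 1.0708199721123688 r 0.10075946957513687 dirang 1.0863231918587615
Mz about axis (if torque at tcp) 1.3782625551465093 w 0.2254743954986863
```

Firm at about 1.4 N m with 36 N net bearing. I'll unload, then check before lifting out.

```bash

python3 -m jog '{"hand":[1,1,1,1,1,1,1,1,1,1],"linear":[[-0.0007,-0.0014,0],[-0.0007,-0.0014,0],[-0.0007,-0.0014,0],[-0.0007,-0.0014,0],[0.001,-0.0005,0],[0.001,-0.0005,0],[0.001,-0.0005,0],[0.001,-0.0004,0],[0,0,0],[0,0,0]],"yaw":[0,0,0,0,-0.0,0.015,0.015,0.015,0,0]}' 60 >/dev/null; python3 st.py
```

```text
[ 0.50305502 -0.11006278  0.05683875] [ 1.2 -8.4  4.3] [-1.06 -0.33 -0.3 ] F tool [-7.   4.9 -4.3] yaw 1.110090996689971 r 0.10119184987558404 dirang 1.1105642021694337
Mz about axis (if torque at tcp) 0.1876675222756672 w 0.22141825084921635
```

```bash

python3 -m jog '{"hand":[1,1,1,1,1,1,1,1,1,1],"linear":[[-0.0003,-0.0006,0],[0,0,0.001],[0,0,0.001],[0,0,0.002],[0,0,0.002],[0,0,0.003],[0,0,0.003],[0,0,0.003],[0,0,0],[0,0,0]],"yaw":[0,0,0,0,0,0,0,0,0,0]}' 60 >/dev/null; python3 st.py
```

```text
[ 0.50327533 -0.10845581  0.07075865] [ 8.5  2.6 -8.2] [-0.13 -1.29 -0.17] F tool [6.1 6.4 8.2] yaw 1.1094121582575946 r 0.09965557289672543 dirang 1.1053826838732412
Mz about axis (if torque at tcp) 0.46547164384903716 w 0.21860215691600143
```

```bash
python3 - <<'E'
from h import *
a=grab_frame('wrist');save('w6.png',a)
E
python3 st.py
```

```text
[ 0.50329267 -0.10845056  0.07073827] [ 8.   2.2 -7.6] [-0.09 -1.25 -0.06] F tool [5.5 6.2 7.6] yaw 1.1094913959894521 r 0.09964310486567401 dirang 1.1055145991351578
Mz about axis (if torque at tcp) 0.5513680896676676 w 0.2239819552781759
```

View pics/w6.png

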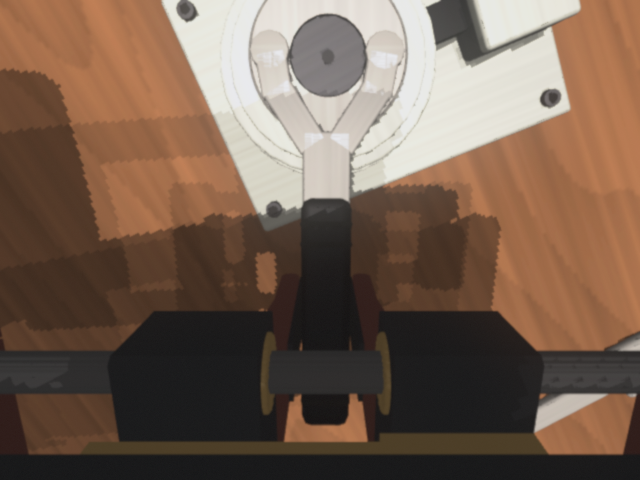

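The bosses at (270,45) and (385,45) are only 115 px apart, against 126 before. So the prongs are still held in the holes and the spanner has pitched nose-down in the grip. I'll go back down, null the side loads, and then lift again.

```bash

python3 -m jog '{"hand":[1,1,1,1,1,1,1,1,1,1],"linear":[[0,0,-0.003],[0,0,-0.003],[0,0,-0.003],[0,0,-0.003],[0,0,-0.002],[0,0,0],[0,0,0],[0,0,0],[0,0,0],[0,0,0]],"yaw":[0,0,0,0,0,0,0,0,0,0]}' 60 >/dev/null; python3 st.py
```

```text
[ 0.50256806 -0.1103066   0.05779669] [ 1.9 -6.1  4.4] [-0.67 -0.46 -0.17] F tool [-4.6  4.4 -4.4] yaw 1.1106395790787091 r 0.1016271171051091 dirang 1.1073366722850002
Mz about axis (if torque at tcp) 0.27225457803073444 w 0.22094592534328042
```

```bash

python3 -m jog '{"hand":[1,1,1,1,1,1,1,1,1,1],"linear":[[0.0005,-0.0011,0],[0,0,0],[0,0,0],[0,0,0],[0,0,0],[0,0,0],[0,0,0],[0,0,0],[0,0,0],[0,0,0]],"yaw":[0.005,0,0,0,0,0,0,0,0,0]}' 60 >/dev/null; python3 st.py
```

```text
[ 0.50294668 -0.11058301  0.05763325] [ 0.6 -2.2  4.8] [-0.15 -0.3  -0.23] F tool [-1.7  1.5 -4.8] yaw 1.116368201316424 r 0.10170616095804025 dirang 1.1118816186557439
Mz about axis (if torque at tcp) -0.07784212566958873 w 0.22114878242075064
```

```bash

python3 -m jog '{"hand":[1,1,1,1,1,1,1,1,1,1],"linear":[[0,0,0.0005],[0,0,0.0005],[0,0,0.0005],[0,0,0.0005],[0,0,0.001],[0,0,0.001],[0,0,0],[0,0,0],[0,0,0],[0,0,0]],"yaw":[0,0,0,0,0,0,0,0,0,0]}' 60 >/dev/null; python3 st.py
```

```text
[ 0.50311457 -0.11047927  0.06163442] [ 2.1 -0.1 -4.3] [-0.4  -0.24 -0.18] F tool [0.9 1.9 4.3] yaw 1.1163368579270396 r 0.10153883845284807 dirang 1.1129114373491436
Mz about axis (if torque at tcp) 0.015942192525877447 w 0.2217431053609641
```

```bash

python3 -m jog '{"hand":[1,1,1,1,1,1,1,1,1,1],"linear":[[0,0,0.0005],[0,0,0.0005],[0,0,0.0005],[0,0,0.0005],[0,0,0.001],[0,0,0],[0,0,0],[0,0,0],[0,0,0],[0,0,0]],"yaw":[0,0,0,0,0,0,0,0,0,0]}' 60 >/dev/null; python3 st.py; python3 - <<'E'
from h import *
a=grab_frame('wrist');save('w7.png',a);save('w7c.png',cv2.resize(a[0:200,200:467],None,fx=3,fy=3,interpolation=cv2.INTER_CUBIC)[:600,:800])
E
```

```text
[ 0.50327929 -0.11063519  0.06472953] [ 1.3 -0.3 -1.4] [-0.11 -0.05 -0.09] F tool [0.3 1.3 1.4] yaw 1.116328862272975 r 0.10160610828608499 dirang 1.1150439629989632
Mz about axis (if torque at tcp) 0.039646718466859424 w 0.22276690213451786
```

View pics/w7c.png

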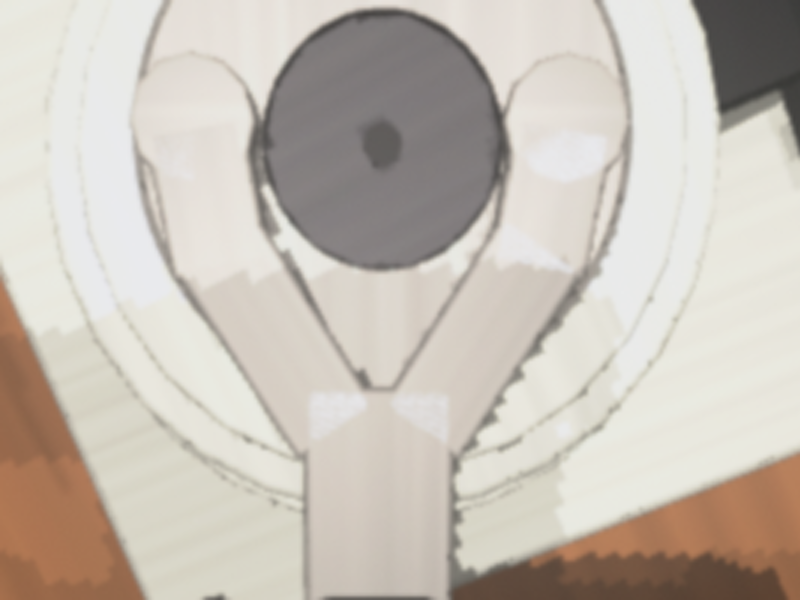

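Load-free now (Fz is just the weight) and the bosses are 125 px apart, so the spanner is level. Lifting clear and moving to the laying place.

```bash

python3 -m jog '{"hand":[1,1,1,1,1,1,1,1,1,1],"linear":[[0,0,0.001],[0,0,0.001],[0,0,0.001],[0,0,0.002],[0,0,0.002],[0,0,0.003],[0,0,0.01],[0,0,0.01],[0,0,0.01],[0,0,0]],"yaw":[0,0,0,0,0,0,0,0,0,0]}' 60 >/dev/null; python3 st.py
python3 -m jog '{"hand":[1,1,1,1,1,1,1,1,1,1],"linear":[[-0.006,-0.008,0],[-0.012,-0.016,0],[-0.015,-0.02,0],[-0.015,-0.02,0],[-0.015,-0.02,0],[-0.015,-0.02,0],[-0.015,-0.02,0],[-0.01,-0.012,0],[-0.005,-0.004,0],[0,0,0]],"yaw":[0,0,0,0,0,0,0,0,0,0]}' 60 >/dev/null; python3 st.py
python3 - <<'E'
from h import *
a=grab_frame('wrist');save('w8.png',a)
E
```

```text
[ 0.50471807 -0.11113269  0.10662708] [ 0.3  0.1 -1.7] [-0.05  0.12 -0.02] F tool [0.2 0.2 1.7] yaw 1.1163407636446319 r 0.10143082332871782 dirang 1.1299403093862677
Mz about axis (if torque at tcp) 0.007844777450157336 w 0.22044743727524585
[ 0.39434469 -0.25088555  0.10443343] [ 0.7 -0.4 -1.7] [-0.08  0.09 -0.02] F tool [-0.1  0.8  1.7] yaw 1.1146139317503343 r 0.27784080929252386 dirang 0.9847953502901214
Mz about axis (if torque at tcp) 0.18978712465065944 w 0.22041967586987213
```

View pics/w8.png

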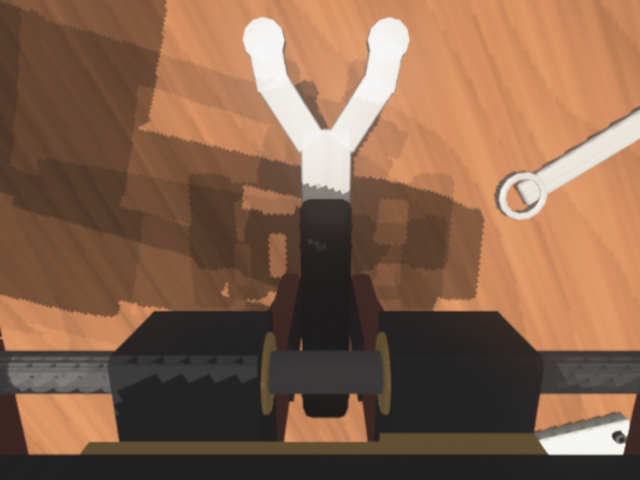

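The spanner is level in the grip, with bosses at (264,39) and (389,38). The desk below is clear, and the wrench end at (522,195) is about 13 cm to the side. Lowering.

```bash

python3 -m jog '{"hand":[1,1,1,1,1,1,1,1,1,1],"linear":[[0,0,-0.015],[0,0,-0.02],[0,0,-0.02],[0,0,-0.015],[0,0,-0.01],[0,0,-0.008],[0,0,-0.005],[0,0,-0.003],[0,0,0],[0,0,0]],"yaw":[0,0,0,0,0,0,0,0,0,0]}' 60 >/dev/null; python3 st.py
python3 -m jog '{"hand":[1,1,1,1,1,1,1,1,1,1],"linear":[[0,0,-0.001],[0,0,-0.0005],[0,0,-0.0005],[0,0,0],[0,0,0],[0,0,0],[0,0,0],[0,0,0],[0,0,0],[0,0,0]],"yaw":[0,0,0,0,0,0,0,0,0,0]}' 60 >/dev/null; python3 st.py
```

```text
[ 0.39560446 -0.25086627  0.00904557] [-0.5  0.4 -1. ] [-0.07  0.1  -0.01] F tool [ 0.2 -0.7  1. ] yaw 1.1162638294147254 r 0.2771299977115578 dirang 0.988544236699497
Mz about axis (if torque at tcp) -0.20036226859945755 w 0.22500990164610996
[ 0.39540575 -0.25066219  0.00672323] [-0.4 -0.6 -1.3] [-0.09  0.16 -0.01] F tool [-0.7 -0.1  1.3] yaw 1.1164076702517858 r 0.277068951065911 dirang 0.9875401799584678
Mz about axis (if torque at tcp) -0.023619009163316496 w 0.2185784814719143
```

```bash

python3 -m jog '{"hand":[1,1,1,1,1,1,1,1,1,1],"linear":[[0,0,-0.0005],[0,0,-0.0005],[0,0,-0.0005],[0,0,-0.0005],[0,0,0],[0,0,0],[0,0,0],[0,0,0],[0,0,0],[0,0,0]],"yaw":[0,0,0,0,0,0,0,0,0,0]}' 60 >/dev/null; python3 st.py
```

```text
[ 0.39542376 -0.25081403  0.00483047] [-0.7 -1.5  5. ] [-0.01  0.18 -0.02] F tool [-1.7  0.  -5. ] yaw 1.1163787030468322 r 0.27718579509969105 dirang 0.9878961110605897
Mz about axis (if torque at tcp) 0.049698857857073425 w 0.2222314639470122
```

On the desk (Fz +5 N, TCP at the same height as when first gripped). Opening gently, then retreating.

```bash

python3 -m jog '{"hand":[0.3,0.2,0.1,0,-0.2,-0.2,-0.2,-0.2,-0.2,-0.2],"linear":[[0,0,0],[0,0,0],[0,0,0],[0,0,0],[0,0,0],[0,0,0],[0,0,0],[0,0,0],[0,0,0],[0,0,0]],"yaw":[0,0,0,0,0,0,0,0,0,0]}'
python3 -m jog '{"hand":[-0.2,-0.2,-0.2,-0.2,-0.2,-0.2,-0.2,-0.2,-0.2,-0.2],"linear":[[0,0,0.005],[0,0,0.01],[0,0,0.02],[0,0,0.03],[0,0,0.03],[0,0,0.04],[0,0,0.04],[0,0,0.03],[0,0,0],[0,0,0]],"yaw":[0,0,0,0,0,0,0,0,0,0]}'
python3 - <<'E'
from h import *
a=grab_frame('wrist');t=grab_frame('top');save('w9.png',a);save('t9.png',t)
T=cv2.resize(t[100:360,130:450],(800,650),interpolation=cv2.INTER_CUBIC)[:600]
save('t9c.png',np.vstack([cv2.resize(T,(533,400)),np.zeros((0,533,3),np.uint8)]))
W=cv2.resize(a,(400,300));T=cv2.resize(t[100:360,130:450],(400,325));S=np.zeros((325,800,3),np.uint8);S[:300,:400]=W;S[:,400:]=T
save('fin.png',S)
E
```

```text
time: 47.5
tcp_pos: [0.3954, -0.2507, 0.0047]
orientation: [[0.439, 0.898, -0.0], [0.898, -0.439, 0.0], [0.0, -0.0, -1.0]]
ft_force: [-0.9, -0.1, -0.0]
gripper_width: 0.598
time: 48.5
tcp_pos: [0.3955, -0.2508, 0.2108]
orientation: [[0.439, 0.899, 0.002], [0.899, -0.439, -0.001], [-0.001, 0.002, -1.0]]
ft_force: [0.1, 0.9, -0.2]
gripper_width: 0.601
```

View pics/fin.png

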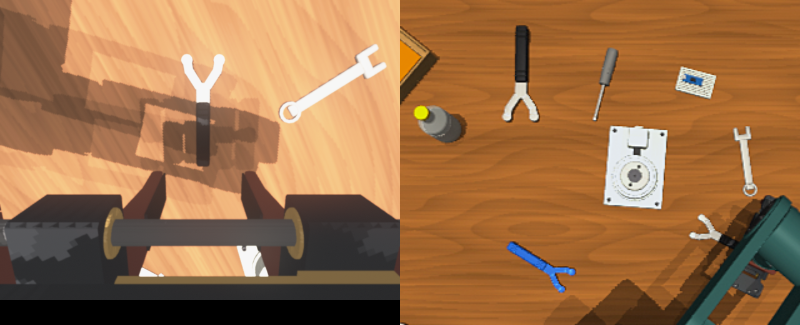

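The spanner lies flat and clear of the unit, and the bystanders look unmoved. I'll do a numeric check of the ring's hole angle in the top image, then hand in.

```bash
python3 - <<'E'
from h import *
c=cam('top')
for n in('top.png','t9.png'):
    g=cv2.imread('pics/'+n,0).astype(np.float32)
    th=np.arange(-90,90,2)*np.pi/180
    def prof(th,ctr): 
        uv=np.array([proj(c,[ctr[0]+.022*np.cos(t),ctr[1]+.022*np.sin(t),.062]) for t in th],np.float32)
        return cv2.remap(g,uv[:,0],uv[:,1],cv2.INTER_LINEAR)[:,0]
    v=prof(th,(.5478,-.0229))+prof(th+np.pi,(.5478,-.0229))
    w=np.clip(np.median(v)-v-15,0,None);print(n,'hole angle',th[v.argmin()].round(3),(w*th).sum()/w.sum())
d=cv2.absdiff(cv2.imread('pics/top.png',0),cv2.imread('pics/t9.png',0))
for n,(x,y) in dict(bottle=(163,200),wrench=(407,230),sd=(294,167),bb=(366,165)).items(): print(n,d[y-25:y+25,x-20:x+20].mean())
close_job()
E
```

```text
top.png hole angle 0.419 0.4306633350391402
t9.png hole angle -0.419 -0.4374108003191858
bottle 6.3785
wrench 7.371
sd 6.6775
bb 7.549
the job is handed in; nothing more can be done
```

The lock ring is turned up firm against its shoulder, and the spanner lies flat on the desk clear of the unit. I handed the job in at about 48.6 s; no verdict was reported.

- **Engaging and turning:** I gripped the small black-handled spanner and put both prongs into the holes with almost no resistance. I seated the head with about 5 N and turned the ring clockwise about 0.87–0.9 rad. It came up solid at about 1.4 N m, with about 36 N net bearing held.
- **Lifting out:** The first attempt failed because leftover side load held the prongs in the holes and the spanner pitched nose-down in the grip. I went back down and removed the side load, and it then lifted out level.
- **Laying down:** I set it down with about 5 N of contact before opening the gripper. Its prong midpoint is about 0.17–0.18 m from the ring's axis.

**Last checks:**
- The top view shows the hole line moved from +0.43 to −0.44 rad, a turn of about 0.87 rad. That agrees with the tool's own turn at contact of about 0.90 rad, less the play of the prongs in the holes.
- The ring joint itself can't be read, so its position past 0.875 rad is inferred from the firm stop.
- The wrench, screwdriver, breadboard and bottle looked unmoved in the last picture. An image difference around them gave only small, similar values (6–8 grey levels); I did not measure their positions.
- The top and wrist cameras disagreed by 4–7 mm in y early on, so I centred the spanner on the ring using the wrist camera alone.

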